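Shut down the drill and snap its lock-out cover home

TASK

Shut the drilling machine down and lock it out: on its control box press the big mushroom button fully and let it come back up, then press the small round button fully and let it come back up, never pressing the square button and leaving the other things on the bench alone. Then pick up the lock-out cover, fit it over the raised button panel, and push it down until it snaps past the catches and sits fully home on the ledge. Do not let go: keep pressing down on the cover with about 10 to 20 N, and finish while still pressing.

Things in the scene. Friction and masses are not known exactly. Their poses are not given: they have to be found in the camera images.
- box: Control box of the drilling machine, fixed to the bench. Origin: centre of its underside. Grey lower case 130 (x) x 210 (y) x 45 mm high; its top is the ledge on which the cover comes to rest. A raised aluminium panel block stands centred on it.
- panel (a point): Centre of the top of the raised panel block, 90 (box's x) x 170 (y) x 26 mm, top 71 mm above the bench. The three buttons stand on it in a row along the box's y, at y = -55, 0 and +55 mm, in any order.
- catch_far (a joint): One of two sprung steel balls, 12 mm in diameter, standing 5.5 mm proud in the middle of the panel block's long sides (x = +45 and -45 mm, y = 0, 58 mm above the bench). They catch the cover. Value in m: 0 out, grows as the ball is pushed in. Passing both takes a peak of about 9 to 12 N of downward push on the cover; past the peak they draw it down with up to 18 N.
- stop_top (a point): Centre of the top of the big mushroom button, black, round head 40 mm in diameter; when up its top is 25 mm above the panel (96 mm above the bench).
- stop (a joint): Mushroom button's travel in m: 0 up, 0.006 fully down (spring, 1.5 N at the start, 5 N fully down; it comes back up when released).
- reset_top (a point): Centre of the top of the small round button, black, 20 mm in diameter, 25 mm above the panel when up.
- reset (a joint): Small round button's travel in m: 0 up, 0.006 fully down (same spring).
- start_top (a point): Centre of the top of the square button, black, 28 x 28 mm, 25 mm above the panel when up. Not to be pressed.
- start (a joint): Square button's travel in m: 0 up, 0.006 fully down (same spring).
- cover_grip (a point): Centre of the cover's handle bar, which is the place to grasp: bar 18 mm wide (cover's x), 110 mm long (cover's y), 20 mm high, its top 108 mm and its centre 98 mm above the rim; under it 24 mm of free space above the cover's roof, between two 14 mm posts at y = +45 and -45 mm. The axes are the cover's: z up, y along the bar.
- cover_rim (a point): Centre of the cover's open underside, level with its rim; the cover's axes. Grey plastic hood standing on its rim, 112 (x) x 192 (y) x 64 mm plus handle, walls 4 mm, 0.15 to 0.29 kg. A rounded bead in the rim leaves an opening 94 x 174 mm (2 mm play all round the panel block; either way round fits).
- cover_top (a point): Centre of the top of the cover's roof, 64 mm above the rim. Going down over the box the bead meets the balls with the rim 62 mm above the bench; past 54 mm the resistance drops and the cover snaps home: rim on the ledge at 45 mm, handle bar's centre at 143 mm, clear of the buttons.
- crate: Bystander: loose black crate of small parts, 100 x 200 x 60 mm, beyond the work; origin at the centre of its underside.
- bushing: Bystander: loose steel bushing standing upright, 44 mm in diameter, 40 mm high; origin at the centre of its underside.
- oil_tin: Bystander: loose metal tin 60 mm in diameter, 110 mm high; origin at the centre of its underside.
- wrench: Bystander: loose steel wrench lying flat to one side of the robot's base.
Things that resemble listed ones, but are neither listed nor needed, are in the scene too. Leave any yellow look-alike of the part that bears cover_grip alone.

How it is judged (in metres and radians):
On the way, in this order (a step that is already met when the one before it is completed fails the run):
1. the mushroom button is pressed down at least 4 mm of its 6, the other two being up (value of joint stop above 0.004 m and value of joint each of reset, start below 0.002 m), for 0.05 s.
2. then the small round button is pressed down at least 4 mm of its 6, the mushroom button having come back up (value of joint reset above 0.004 m and value of joint stop below 0.002 m), for 0.05 s.
3. then the cover is snapped down over the panel, its rim on the ledge (within 3 mm), both buttons up (z of cover_rim in the frame of box between 0.042 and 0.048 m and horizontal distance between cover_rim and box below 0.007 m and angle between cover_rim's own z axis and vertical below 0.04 rad and angle between the y axis of cover_rim and the y axis of box, either way round below 0.06 rad and value of joint each of stop, reset below 0.002 m), for 0.2 s.
At the end, for the whole second after the job is handed in: Cover home on the box (rim within 3 mm of the ledge, centred to 7 mm, tilt under 0.04 rad, in line to 0.06 rad either way round) and at rest, all buttons up, fingers on the cover and pressing so that cover and box bear on each other with over 8 N (weight is 1.5 to 2.8 N of it) (all of step 3 and contact force between cover and box above 8 N and contact force between the fingers and cover above 3 N and value of joint start below 0.002 m and linear speed of cover below 0.02 m/s); the arm keeps its last pose, push and grip.
It fails at once if the square button is pressed 3 mm or more (value of joint start above 0.003 m).
It fails at once if the crate is shifted more than 40 mm (distance of crate from where it was at the start of the episode above 0.04 m).
It fails at once if the bushing is shifted more than 40 mm (distance of bushing from where it was at the start of the episode above 0.04 m).
It fails at once if the oil tin is shifted more than 40 mm (distance of oil_tin from where it was at the start of the episode above 0.04 m).
It fails at once if the wrench is shifted more than 40 mm (distance of wrench from where it was at the start of the episode above 0.04 m).
It also fails if it takes over 64 s, if anything falls off the work surface, if the arm or the gripper's body presses on something with over 40 N, if the wrist force passes 120 N, or if a joint passes its speed limit or range.

ROBOT

A 6-joint arm with a two-finger parallel gripper is mounted at the origin on the work surface. World frame = base frame: x ahead of the robot, y to its left, z up, the work surface at z = 0. Lengths are in m, angles in degrees, forces in N, time in s.
With the tool pointing down it reaches from about 0.4 to 0.825 m from the base axis. Payload 7 kg.
Tool frame: the origin (TCP) lies midway between the tips of the shut fingers; the grasp point (between the pads) lies 19 mm behind it (r.grip_point_offset is the z of the grasp point in the tool frame, in m); z points along the fingers, y is the line along which they close (so a half turn about z gives the same grasp; the last joint's range is limited). The gripper opens to 88 mm and grips with 3 to 60 N. Pads are 19 mm wide; open, the fingers measure 130 mm over their backs; the gripper's body (78 mm by 193 mm) begins 47 mm behind the grasp point.
Start: joints at [-56.316, 20.546, 0.682, 0, -70.136, -16.507], TCP at [0.199, -0.645, 0.227] pointing down, gripper open.
Joint ranges: [-176.03, 176.03], [-82.01, 121.73], [-58.28, 71.71], [-173.87, 95.51], [-174.79, -0.11], [-173.66, 173.66]. Speed limits (degrees/s): [136.94, 136.94, 172.46, 180, 180, 180].

INTERFACE

Orientations are given as [roll, pitch, yaw] about the fixed x, y, z axes, in that order (R = Rz(yaw) Ry(pitch) Rx(roll)).
In Python, from plant import r, viewer, recognise, outline_of, pinpoint gives the robot as it stands.
- The arm moves only by the tool move_arm, never from a script. Its argument "targets" is a list of rows, each a list of 2 entries, a list of its own where there are three numbers: the shift along the tool's x, y, z in cm, then the turn, a rotation vector about the tool's x, y, z in rad. A call has 1 to 5 rows; each row is the pose to reach, as a shift and turn from the pose commanded when the call began, along the tool's axes at that moment; what a row does not reach only later rows make up. A row lasts 1/8 s, in which the tool goes at most 62.5 mm and 10.7 degrees, less where a joint would pass 70% of its speed; a pose out of reach is approached as far as the arm can. A call with a gripper value outside its range is refused whole. "jaw" is the finger opening in cm, from 0 to 8.76, set as the call begins (left out, the last holds). The fingers move at their own pace and stop on an object; "squeeze" is the grip in N (left out, the last holds). Time passes only in rows, so rows that repeat a pose let the fingers close. It gives the time, the measured TCP pose, the force, the opening and the grip force at its end, in the units of the state.
- r.get_state(): the state, without advancing time (a new reading comes with each control period).
- viewer.capture(name): name is "side" or "top" or "wrist"; returns a dict with "image" (480x640x3 uint8, blue, green, red), "intrinsics" (3x3 intrinsics, pixels), "camera_from_world" (4x4, takes a point from world to camera coordinates). Camera axes: x right, y up, looking along -z (the intrinsics and any distortion apply to the point x, -y, -z); pixel columns grow to the right and rows downward; lengths in m; the calibration is good to about 2 mm. A picture is of the moment at which its call begins. There is no depth.
- r.close_job(): hands the job in; it is judged then, once.
Trained networks look in the newest picture that a camera, given by its name, has taken for a name from the list of things; names that differ only in an ending like _2 or _b are one class to them, and where a whole thing is asked for, a point or a joint stands for the part that bears it (a point fixed in the world has none). Each returns a list of dicts, best first, with "score" (0 to 1); they miss things now and then, are a little off and sometimes report something else, mostly with a low value. They report only what shows in the picture. A call takes as long as a camera call. They do not tell look-alikes from the thing itself.
- recognise(label, camera): "box" ([left, top, right, bottom] in pixels, round what is visible of it).
- outline_of(label, camera): "mask" (480x640 bool, what is visible of it) and "box" ([left, top, right, bottom] in pixels, round what is visible of it).
- pinpoint(label, camera): "location" ([row, column] in pixels: a listed point, or the origin of a listed thing).
The state is a dict: "time_s": time; "joints": joint angles; "qd": joint speeds; "joint_torque": joint torques, N m; "tcp_pos": TCP position; "eef_rot": TCP orientation; "contact_force": force on the tool from outside, world axes, zero at the start; "moment": the same for the moment, N m; "gripper_width": finger opening in m; "gripper_force": force on a finger pad.
Only numpy, scipy, OpenCV 4.12 (cv2) and the standard library are available. Lean on these libraries where they do the work, as an engineer would, in place of code of your own. Each camera call takes 0.05 s, during which the arm holds its last target. There are 200 camera calls.

## Working session

There is one attempt and no reset: what is moved stays moved. The work goes in short steps, Python scripts to look and compute and a tool call to move; the robot and the scene stay as the last step left them, time stands still between calls to the robot, and variables do not carry over. Pictures are saved under pics/ and viewed, at most 10 in all, crops included, and the job is handed in when it is done.

Besides the shell and the picture viewer there is one more tool, called after "Request:" as name(argument=value, ...) on one line, values as JSON. move_arm: Moves the arm, as the interface text tells. Its arguments: {"type":"object","properties":{"targets":{"type":"array","items":{"type":"array"}},"jaw":{"type":"number"},"squeeze":{"type":"number"}},"required":["targets"]}

```bash
mkdir -p pics; ls; cat > h.py <<'E'
import numpy as np, cv2
from plant import r, viewer, recognise, outline_of, pinpoint
from scipy.spatial.transform import Rotation as Rt
def ray(cap,row,col):
    K=np.array(cap["intrinsics"]);T=np.array(cap["camera_from_world"])
    p=np.linalg.inv(K)@np.array([col,row,1.]);d=np.array([p[0],-p[1],-p[2]])
    R=T[:3,:3];return -R.T@T[:3,3],R.T@d
def onz(cap,row,col,z):
    c,d=ray(cap,row,col);return c+d*(z-c[2])/d[2]
def proj(cap,P):
    K=np.array(cap["intrinsics"]);T=np.array(cap["camera_from_world"])
    q=T[:3,:3]@np.array(P)+T[:3,3];u=K@np.array([q[0],-q[1],-q[2]]);return u[:2]/u[2]
def tool(target,rpy=None):
    s=r.get_state();R=Rt.from_euler('xyz',s["eef_rot"],degrees=True)
    out=R.inv().apply(np.array(target)-np.array(s["tcp_pos"]))*100
    return np.round(out,2)
E
python3 - <<'E'
from h import *
s=r.get_state();print({k:np.round(v,3) for k,v in s.items()})
Z=dict(stop_top=.096,reset_top=.096,start_top=.096,panel=.071,cover_grip=.098,cover_rim=0,cover_top=.064,box=0,crate=0,bushing=0,oil_tin=0,wrench=0)
for c in("top","side"):
    cap=viewer.capture(c);cv2.imwrite(f"pics/{c}0.png",cap["image"])
    print(c, cap.keys())
    for k,z in Z.items():
        for d in pinpoint(k,c)[:3]: print(c,k,round(d["score"],2),np.round(d["location"]),np.round(onz(cap,*d["location"],z),3))
E
```

```text
pics
{'time_s': np.float64(0.0), 'joints': array([-5.6317e+01,  2.0591e+01,  6.3500e-01, -2.4000e-02, -7.0135e+01,
       -1.6508e+01]), 'qd': array([ 0.006,  0.03 , -0.061,  0.038,  0.089,  0.018]), 'joint_torque': array([-1.0000e-03, -5.8272e+01,  2.9307e+01,  6.9980e+00,  7.0000e-03,
       -0.0000e+00]), 'tcp_pos': array([ 0.199, -0.644,  0.226]), 'eef_rot': array([ 1.79906e+02, -5.00000e-03, -1.62832e+02]), 'contact_force': array([-0.244,  0.094,  0.357]), 'moment': array([-0.027, -0.038,  0.004]), 'gripper_force': np.float64(0.0), 'gripper_width': np.float64(0.088)}
top dict_keys(['image', 'intrinsics', 'camera_from_world'])
top stop_top 0.47 [230. 415.] [ 0.531 -0.229  0.096]
top reset_top 0.61 [230. 150.] [0.548 0.462 0.096]
top reset_top 0.49 [241. 501.] [ 0.496 -0.452  0.096]
top reset_top 0.43 [221. 372.] [ 0.558 -0.117  0.096]
top start_top 0.55 [229. 388.] [ 0.535 -0.159  0.096]
top panel 0.73 [229. 389.] [ 0.537 -0.165  0.071]
top cover_grip 0.9 [316. 241.] [0.319 0.227 0.098]
top cover_grip 0.86 [236. 262.] [0.524 0.17  0.098]
top cover_grip 0.83 [340. 141.] [0.266 0.4
[... 384 characters left out ...]
318.] [0.78  0.021 0.   ]
top bushing 0.2 [230. 415.] [ 0.538 -0.245  0.   ]
top oil_tin 0.87 [228. 153.] [0.563 0.483 0.   ]
top wrench 0.85 [345. 436.] [ 0.221 -0.29   0.   ]
side dict_keys(['image', 'intrinsics', 'camera_from_world'])
side cover_grip 0.84 [215. 302.] [0.522 0.16  0.098]
side cover_grip 0.59 [225. 231.] [0.312 0.218 0.098]
side cover_top 0.69 [235. 231.] [0.307 0.22  0.064]
side box 0.71 [362. 279.] [ 0.227 -0.289  0.   ]
side crate 0.51 [216. 300.] [0.588 0.32  0.   ]
side bushing 0.85 [370. 428.] [ 0.511 -0.484 -0.   ]
side bushing 0.54 [366. 280.] [ 0.225 -0.301  0.   ]
side oil_tin 0.96 [202. 268.] [0.542 0.477 0.   ]
side wrench 0.94 [364. 280.] [ 0.227 -0.295  0.   ]
```

View pics/top0.png

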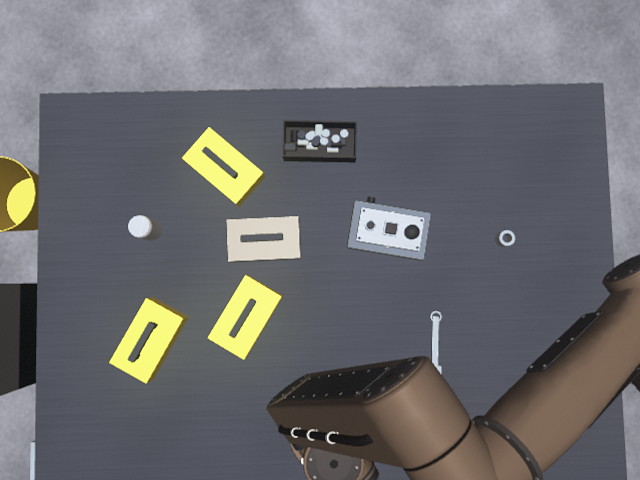

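View pics/side0.png

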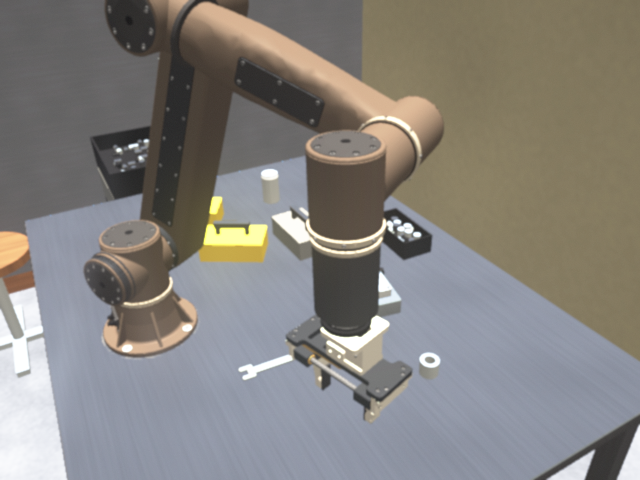

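The top view shows the box at about (390,230). Its small round button is at (370,225), the square at (391,228) and the mushroom at (412,232). There are four hoods: yellow ones at (222,165), (245,317) and (146,340), and one beige-grey at (263,239). Only the non-yellow one fits the description of a grey cover. The side view shows the same layout, with the crate and bushing clear of the work. I'll confirm with a crop and get the orientations.

```bash
python3 - <<'E'
from h import *
cap=viewer.capture("top");im=cap["image"]
cv2.imwrite("pics/crop1.png",cv2.resize(im[180:285,205:455],None,fx=3.1,fy=3.1,interpolation=cv2.INTER_CUBIC))
def rect(m,z):
    c=max(cv2.findContours(m.astype(np.uint8),0,1)[0],key=cv2.contourArea)
    P=np.array([onz(cap,q[0][1],q[0][0],z)[:2] for q in c],np.float32)
    (x,y),(w,h),a=cv2.minAreaRect(P)
    b=cv2.boxPoints(((x,y),(w,h),a));e=max([b[1]-b[0],b[2]-b[1]],key=np.linalg.norm)
    print(np.round([x,y,w,h],3),"long axis deg",round(np.degrees(np.arctan2(e[1],e[0])),1))
for o in outline_of("box","top")[:2]: print("box",o["score"],o["box"]);rect(o["mask"],.045)
hsv=cv2.cvtColor(im,cv2.COLOR_BGR2HSV)
for o in outline_of("cover_grip","top")[:5]:
    print("cov",round(o["score"],2),o["box"],np.median(hsv[o["mask"]],0));rect(o["mask"],.064)
s=hsv[200:275,345:440];m=np.zeros((480,640));m[200:275,345:440]=(s[...,2]>190);print("panel");rect(m,.071)
E
```

```text
box 0.61 [347.6, 196.0, 430.9, 259.0]
[ 0.545 -0.166  0.211  0.148] long axis deg 79.1
cov 0.97 [226.5, 215.3, 304.4, 261.7] [ 20.  22. 220.]
[0.52  0.172 0.115 0.194] long axis deg -88.5
cov 0.95 [181.6, 129.9, 268.9, 209.3] [ 30. 123. 251.]
[0.719 0.274 0.206 0.114] long axis deg 47.5
cov 0.84 [108.5, 295.1, 186.9, 382.8] [ 30. 128. 251.]
[0.264 0.475 0.122 0.202] long axis deg -30.8
cov 0.59 [206.2, 271.7, 279.6, 358.4] [ 30. 121. 251.]
[0.317 0.224 0.117 0.2  ] long axis deg -33.1
panel
[ 0.539 -0.167  0.17   0.094] long axis deg 78.9
```

View pics/crop1.png

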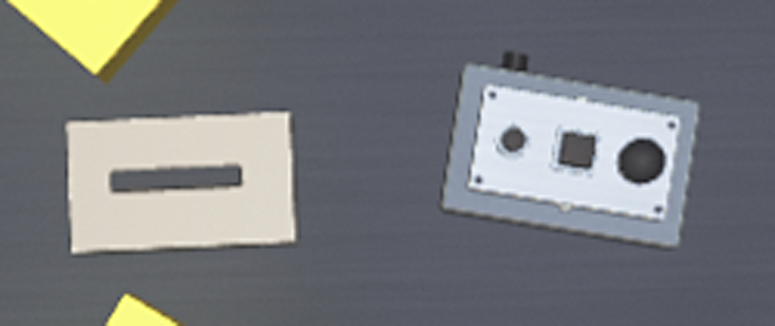

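The crop confirms it: the beige-grey cover (original pixels 263,239) has a dark handle. The box shows the small round button on the left, the square in the middle and the mushroom on the right. The box's y axis points at about 79°, so tool yaw is -101° over the box. The cover's long axis is at about 91.5°, so yaw is -88.5° there. I'll hover over the box with the fingers shut.

Request:
move_arm(targets=[[[-46.4,35.6,-3],[0,0,-1.08]],[[-46.4,35.6,-3],[0,0,-1.08]],[[-46.4,35.6,-3],[0,0,-1.08]],[[-46.4,35.6,-3],[0,0,-1.08]],[[-46.4,35.6,-3],[0,0,-1.08]]], jaw=0)

```text
time_s: 2.08
tcp_pos: [0.3807, -0.3886, 0.243]
eef_rot: [-180.0, -0.0, -108.8]
contact_force: [1.3, -0.2, -0.6]
gripper_width: 0.043
gripper_force: 0.0
```

```bash
python3 - <<'E'
from h import *
s=r.get_state();print(s["tcp_pos"],s["eef_rot"],tool([.537,-.167,.255]),s["joints"])
E
```

```text
[ 0.38070484 -0.38857897  0.24301389] [-1.79955784e+02 -1.04906548e-02 -1.08755220e+02] [-26.01  -7.68  -1.2 ] [-2.49371993e+01  7.55441167e+00 -1.45089150e+01  6.11800803e-03
 -6.78915848e+01  6.17968298e+00]
```

Request:
move_arm(targets=[[[-26,-7.7,-1.2],[0,0,-0.135]],[[-26,-7.7,-1.2],[0,0,-0.135]],[[-26,-7.7,-1.2],[0,0,-0.135]],[[-26,-7.7,-1.2],[0,0,-0.135]],[[-26,-7.7,-1.2],[0,0,-0.135]]])

```text
time_s: 2.7
tcp_pos: [0.5393, -0.1671, 0.2547]
eef_rot: [-180.0, 0.0, -101.2]
contact_force: [0.2, 0.8, 0.2]
gripper_width: 0.0011
gripper_force: 0.0
```

```bash
cat >> h.py <<'E'
def rect(cap,m,z):
    c=max(cv2.findContours(m.astype(np.uint8),0,1)[0],key=cv2.contourArea)
    P=np.array([onz(cap,q[0][1],q[0][0],z)[:2] for q in c],np.float32)
    (x,y),(w,h),a=cv2.minAreaRect(P)
    b=cv2.boxPoints(((x,y),(w,h),a));e=max([b[1]-b[0],b[2]-b[1]],key=np.linalg.norm)
    print(np.round([x,y,w,h],4),"long axis deg",round(np.degrees(np.arctan2(e[1],e[0])),1))
E
python3 - <<'E'
from h import *
s=r.get_state();print(s["tcp_pos"],s["eef_rot"])
cap=viewer.capture("wrist");cv2.imwrite("pics/w1.png",cap["image"])
for k,z in dict(stop_top=.096,reset_top=.096,start_top=.096,panel=.071,box=0).items():
    for d in pinpoint(k,"wrist")[:2]: print(k,round(d["score"],2),np.round(d["location"]),np.round(onz(cap,*d["location"],z),4))
E
```

```text
[ 0.53934502 -0.16707771  0.25474813] [-1.79966509e+02  1.01911538e-02 -1.01201182e+02]
stop_top 0.61 [154. 320.] [ 0.5276 -0.2194  0.096 ]
reset_top 0.62 [282. 319.] [ 0.5496 -0.1136  0.096 ]
start_top 0.69 [221. 325.] [ 0.5343 -0.1658  0.096 ]
start_top 0.59 [202. 321.] [ 0.534  -0.1821  0.096 ]
box 0.98 [200. 320.] [ 0.5379 -0.1673  0.    ]
```

View pics/w1.png

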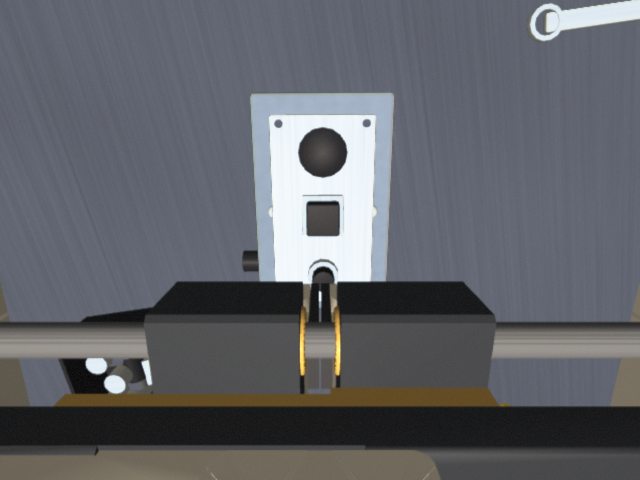

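The wrist view shows the mushroom at (323,152), the square at (322,218) and the small round button at (322,275), partly behind the fingers. The ends are 108 mm apart (110 expected) and agree with the panel model. Next I press the mushroom.

Request:
move_arm(targets=[[[5.5,0.1,2],[0,0,0]],[[5.5,0.1,8],[0,0,0]],[[5.5,0.1,14],[0,0,0]],[[5.5,0.1,15],[0,0,0]],[[5.5,0.1,15],[0,0,0]]])

```text
time_s: 3.62
tcp_pos: [0.5261, -0.2244, 0.1056]
eef_rot: [-180.0, -0.0, -101.4]
contact_force: [0.5, -0.2, 0.5]
gripper_width: 0.0003
gripper_force: 0.0
```

Request:
move_arm(targets=[[[0,0,0.9],[0,0,0]],[[0,0,1.2],[0,0,0]],[[0,0,1.45],[0,0,0]],[[0,0,1.5],[0,0,0]],[[0,0,1.5],[0,0,0]]])

```text
time_s: 4.25
tcp_pos: [0.5271, -0.2236, 0.0904]
eef_rot: [-179.9, -0.0, -101.3]
contact_force: [3.8, -0.9, 4.7]
gripper_width: 0.0003
gripper_force: 2.4
```

Request:
move_arm(targets=[[[0,0,0.05],[0,0,0]],[[0,0,-1.5],[0,0,0]],[[0,0,-3],[0,0,0]],[[-5.6,0,-3],[0,0,0]],[[-11.1,0,-3],[0,0,0]]])

```text
time_s: 4.88
tcp_pos: [0.5472, -0.114, 0.1202]
eef_rot: [180.0, 0.0, -101.5]
contact_force: [0.9, -0.9, 0.4]
gripper_width: 0.0004
gripper_force: 0.0
```

Request:
move_arm(targets=[[[0,0,0],[0,0,0]],[[0,0,0.5],[0,0,0]]])

```text
time_s: 5.12
tcp_pos: [0.5475, -0.1145, 0.115]
eef_rot: [-180.0, 0.0, -101.3]
contact_force: [-0.3, 0.0, 0.4]
gripper_width: 0.0007
gripper_force: 0.0
```

Request:
move_arm(targets=[[[0,-0.2,1],[0,0,0]],[[0,-0.2,1.8],[0,0,0]],[[0,-0.2,2.3],[0,0,0]],[[0,-0.2,2.5],[0,0,0]],[[0,-0.2,2.5],[0,0,0]]])

```text
time_s: 5.75
tcp_pos: [0.5492, -0.1159, 0.0902]
eef_rot: [180.0, -0.1, -101.4]
contact_force: [-4.2, -1.8, 8.6]
gripper_width: 0.0004
gripper_force: 4.4
```

The small button is fully down. I'll retract and go to the cover.

Request:
move_arm(targets=[[[0,0,-3],[0,0,0]],[[0,0,-8],[0,0,0]],[[-4,1,-12],[0,0,-0.1]],[[-9.5,2.7,-15],[0,0,-0.225]],[[-15.5,4.4,-18],[0,0,-0.225]]], jaw=8.7)

```text
time_s: 6.38
tcp_pos: [0.5374, 0.0385, 0.2667]
eef_rot: [-180.0, 0.0, -88.5]
contact_force: [1.4, 1.0, -0.5]
gripper_width: 0.0447
gripper_force: 0.0
```

Request:
move_arm(targets=[[[-5.2,0,0],[0,0,0]],[[-10.5,0.5,0],[0,0,0]],[[-16.5,0.9,-1],[0,0,0]],[[-16.5,0.9,-1],[0,0,0]],[[-16.5,0.9,-1],[0,0,0]]])

```text
time_s: 7.0
tcp_pos: [0.5241, 0.202, 0.2751]
eef_rot: [180.0, -0.0, -88.4]
contact_force: [-0.8, -0.5, 0.6]
gripper_width: 0.0864
gripper_force: 0.0
```

```bash
python3 - <<'E'
from h import *
s=r.get_state();print(s["tcp_pos"],s["eef_rot"])
cap=viewer.capture("wrist");cv2.imwrite("pics/w2.png",cap["image"])
for k,z in dict(cover_grip=.098,cover_top=.064,cover_rim=0).items():
    for d in pinpoint(k,"wrist")[:2]: print(k,round(d["score"],2),np.round(d["location"]),np.round(onz(cap,*d["location"],z),4))
for o in outline_of("cover_grip","wrist")[:2]: print(o["score"],o["box"]);rect(cap,o["mask"],.064)
E
```

```text
[0.52408978 0.20203819 0.27514197] [ 1.79956247e+02 -2.10993198e-02 -8.84443276e+01]
cover_grip 0.92 [182. 328.] [0.5172 0.1724 0.098 ]
cover_grip 0.89 [292. 106.] [0.7186 0.2793 0.098 ]
cover_top 0.85 [278. 124.] [0.7185 0.2783 0.064 ]
cover_top 0.68 [176. 325.] [0.5193 0.171  0.064 ]
0.9 [51.6, 166.1, 240.4, 323.2]
[0.6979 0.2546 0.1702 0.1114] long axis deg 48.2
0.65 [260.6, 68.0, 390.6, 272.2]
[0.5193 0.1724 0.1114 0.1913] long axis deg -88.5
```

View pics/w2.png

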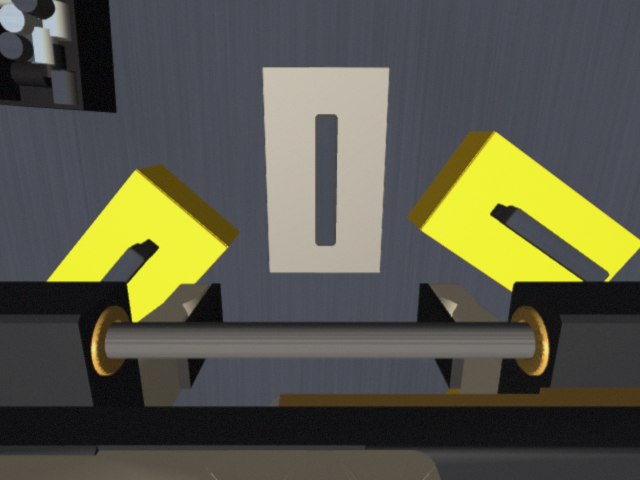

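The wrist view shows the grey cover at (325,170), with its handle bar from (327,115) to (327,245). The yellow ones at (150,240) and (520,215) stay clear of the fingers. Measured centre is (0.519, 0.172), size 111×191 mm, which matches. Now I grasp it.

Request:
move_arm(targets=[[[3,0.6,4],[0,0,0]],[[3,0.6,9],[0,0,0]],[[3,0.6,14],[0,0,0]],[[3,0.6,15],[0,0,0]]], jaw=5)

```text
time_s: 7.75
tcp_pos: [0.5175, 0.1699, 0.1229]
eef_rot: [179.7, -0.2, -88.6]
contact_force: [0.8, -0.4, 0.5]
gripper_width: 0.0533
gripper_force: 0.0
```

Request:
move_arm(targets=[[[0,0,2],[0,0,0]],[[0,0,4],[0,0,0]],[[0,0,4.7],[0,0,0]],[[0,0,4.7],[0,0,0]]])

```text
time_s: 8.25
tcp_pos: [0.5198, 0.172, 0.0794]
eef_rot: [-180.0, 0.0, -88.5]
contact_force: [0.3, -0.4, 0.0]
gripper_width: 0.0501
gripper_force: 0.0
```

Request:
move_arm(targets=[[[0,0,0.1],[0,0,0]],[[0,0,0.1],[0,0,0]],[[0,0,0.1],[0,0,0]],[[0,0,0.1],[0,0,0]],[[0,0,0.1],[0,0,0]]], jaw=0, squeeze=55)

```text
time_s: 8.88
tcp_pos: [0.5194, 0.172, 0.0778]
eef_rot: [-180.0, 0.0, -88.5]
contact_force: [0.3, 0.0, 0.5]
gripper_width: 0.0175
gripper_force: 55.0
```

Request:
move_arm(targets=[[[0,0,-2],[0,0,0]],[[0,0,-6],[0,0,0]],[[0,0,-10.5],[0,0,0]],[[0,0,-10.5],[0,0,0]]])

```text
time_s: 9.38
tcp_pos: [0.5209, 0.173, 0.1861]
eef_rot: [-179.7, 0.2, -88.5]
contact_force: [0.5, 0.5, -2.6]
gripper_width: 0.0175
gripper_force: 55.0
```

```bash
python3 - <<'E'
from h import *
s=r.get_state();print(s["tcp_pos"],s["eef_rot"],s["contact_force"],s["moment"],s["gripper_width"])
print(tool([.538,-.1668,.1835]))
c=viewer.capture("side");cv2.imwrite("pics/s2.png",c["image"])
w=viewer.capture("wrist");cv2.imwrite("pics/w3.png",w["image"])
E
```

```text
[0.52086182 0.17297555 0.18614151] [-179.68778865    0.18816464  -88.45550653] [ 0.53652693  0.46322004 -2.55960141] [0.04793494 0.09375553 0.04368624] 0.017531545567891018
[34.01 -0.8   0.16]
```

View pics/w3.png

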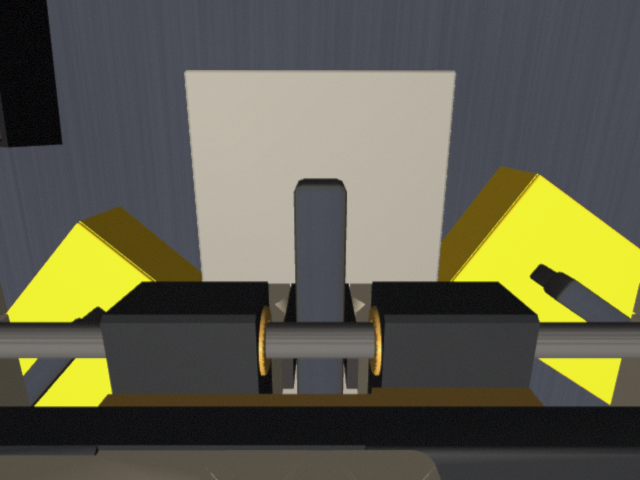

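The wrist view shows the grey cover held squarely: its edges are at columns 186 and 454, symmetric about 320, and it hangs clear. I'll refine the box pose from the first wrist and top pictures, and the cover's offset in the hand from this one.

```bash
python3 - <<'E'
from h import *
w=viewer.capture("wrist");s=r.get_state()
def Tt(p,e):
    M=np.eye(4);M[:3,:3]=Rt.from_euler('xyz',e,degrees=True).as_matrix();M[:3,3]=p;return M
Tn=Tt(s["tcp_pos"],s["eef_rot"]);C=np.array(w["camera_from_world"])@Tn  # cam from tool
T1=Tt([.53934502,-.16707771,.25474813],[-179.966509,.010,-101.201182])
cap1=dict(intrinsics=w["intrinsics"],camera_from_world=C@np.linalg.inv(T1))
im=cv2.imread("pics/w1.png");hsv=cv2.cvtColor(im,cv2.COLOR_BGR2HSV)
def edges(cap,g,rows,c0,c1,thr,z):
    L=[];Rr=[]
    for y in rows:
        x=np.where(g[y,c0:c1]>thr)[0]+c0
        L.append(onz(cap,y,x.min()-.5,z)[:2]);Rr.append(onz(cap,y,x.max()+.5,z)[:2])
    return np.array(L),np.array(Rr)
def line(P):
    vx,vy,x,y=cv2.fitLine(P.astype(np.float32),cv2.DIST_HUBER,0,.01,.01).ravel();return np.array([x,y]),np.array([vx,vy])
def rep(cap,g,rows,c0,c1,thr,z,name):
    L,Rr=edges(cap,g,rows,c0,c1,thr,z);(a,d),(b,e)=line(L),line(Rr)
    d*=np.sign(d[1]);e*=np.sign(e[1]);u=d+e;u/=np.linalg.norm(u);n=np.array([u[1],-u[0]])
    print(name,"axis",np.degrees(np.arctan2(d[1],d[0])).round(2),np.degrees(np.arctan2(e[1],e[0])).round(2),"width",abs(n@(a-b)).round(4),"mid",((a+b)/2).round(4),"n.mid",(n@(a+b)/2).round(4));return u,n
g=hsv[...,2]
print("row150",g[150,240:300:3],"col320",g[85:130:3,300])
u,n=rep(cap1,g,[125,128,175,180,185,190,240,245,250],265,385,200,.071,"panel w1")
top=np.array([onz(cap1,np.where(g[100:140,x]>200)[0].min()+99.5,x,.071)[:2] for x in range(285,360,5)])
print("top edge along u",(top@u).mean().round(4),"-> centre u",((top@u).mean()+.085).round(4),"centre",(n*(n@[.538,-.167])).round(3))
print("stop/box centre u,n for (.538,-.1668):",u@[.538,-.1668],n@[.538,-.1668])
# mushroom centre, dark blob
m=((g<80)).astype(np.uint8);m[:125]=0;m[180:]=0;m[:,:290]=0;m[:,355:]=0
M=cv2.moments(m);p=onz(cap1,M["m01"]/M["m00"],M["m10"]/M["m00"],.092)[:2];print("mush",p.round(4),"->centre",(p+.055*u).round(4))
# cover in hand
gw=cv2.cvtColor(w["image"],cv2.COLOR_BGR2HSV)[...,2];zr=s["tcp_pos"][2]-.0778+.064
sat=w["image"].astype(int);gg=((sat[...,0]>150)).astype(int)*255
u2,n2=rep(w,gg,range(90,250,10),150,480,200,zr,"cover")
ft=np.array([onz(w,np.where(gg[40:140,x]>200)[0].min()+39.5,x,zr)[:2] for x in range(210,430,10)])
t=np.array(s["tcp_pos"][:2]);print("far edge - tcp along u",((ft-t)@u2).mean().round(4),"tcp n",(n2@t).round(4))
E
```

```text
row150 [116 116 115 117 112 192 199 197 195 196 217 251 251 251 250 251 251 251
 251 248] col320 [114 115 113 170 195 197 193 195 197 199 233 251 251 251 251]
panel w1 axis 80.28 77.55 width 0.092 mid [ 0.5332 -0.1851] n.mid 0.5588
top edge along u -0.1486 -> centre u -0.0636 centre [ 0.55  -0.108]
stop/box centre u,n for (.538,-.1668): -0.06022635747790335 0.5600348365128041
mush [ 0.5267 -0.2202] ->centre [ 0.5373 -0.1662]
cover axis 91.39 91.24 width 0.1099 mid [0.5196 0.1196] n.mid 0.5222
far edge - tcp along u -0.0945 tcp n 0.5221
```

```bash
cat >> h.py <<'E'
def rectify(cap,im,c,deg,z,hx=.09,hy=.13,s=.00025):
    """top-down patch in a frame at c, y axis along deg; cols=x', rows=y'"""
    u=np.array([np.cos(np.radians(deg)),np.sin(np.radians(deg))]);n=np.array([u[1],-u[0]])
    w=np.array([np.r_[np.array(c)+a*hx*n+b*hy*u,z] for a,b in((-1,-1),(1,-1),(1,1),(-1,1))])
    src=np.float32([proj(cap,p) for p in w]);W,H=int(2*hx/s),int(2*hy/s)
    dst=np.float32([[0,0],[W,0],[W,H],[0,H]])
    return cv2.warpPerspective(im,cv2.getPerspectiveTransform(src,dst),(W,H),flags=cv2.INTER_CUBIC),s
def edge(prof,s,half,guess,win=.008):
    x=(np.arange(len(prof))+.5)*s-half;g=np.abs(np.gradient(cv2.GaussianBlur(prof.astype(np.float32).reshape(1,-1),(0,0),5).ravel()))
    m=abs(x-guess)<win;return (x[m]*g[m]**2).sum()/(g[m]**2).sum()
E
python3 - <<'E'
from h import *
top=viewer.capture("top");s=r.get_state()
g=cv2.cvtColor(cv2.imread("pics/top0.png"),cv2.COLOR_BGR2GRAY)
C=np.array([.538,-.167])
for z,a,b,nm in((.071,.045,.085,"panel"),(.045,.065,.105,"ledge")):
    for d in(77.5,79,80.5):
        P,sc=rectify(top,g,C,d,z)
        H,W=P.shape;my=slice(H//2-200,H//2+200);mx=slice(W//2-80,W//2+80)
        px=P[my].mean(0);py=P[:,mx].mean(1)
        # skew: x-edge on two halves
        q=[edge(P[H//2+k*150:H//2+k*150+120].mean(0),sc,.09,e) for k in(-2,1) for e in(-a,a)]
        ex=[edge(px,sc,.09,e) for e in(-a,a)];ey=[edge(py,sc,.13,e) for e in(-b,b)]
        print(nm,d,"x",np.round(ex,4),"y",np.round(ey,4),"skew mm",np.round((q[2]-q[0]+q[3]-q[1])*500,2))
# cover in hand by top camera
z=s["tcp_pos"][2]-.0778+.064;t=s["tcp_pos"][:2];gt=cv2.cvtColor(top["image"],cv2.COLOR_BGR2GRAY)
P,sc=rectify(top,gt,t,91.5,z);cv2.imwrite("pics/dbg.png",P)
H,W=P.shape
for f in (-.08,-.06,.06,.08):
    k=int((f+.13)/sc);print("cover x at",f,[round(edge(P[k-20:k+20].mean(0),sc,.09,e),4) for e in(-.056,.056)])
for f in(-.04,.04):
    k=int((f+.09)/sc);print("cover y at",f,[round(edge(P[:,k-30:k+30].mean(1),sc,.13,e),4) for e in(-.096,.096)])
E
```

```text
panel 77.5 x [-0.0445  0.045 ] y [-0.0821  0.0856] skew mm -3.1
panel 79 x [-0.0446  0.045 ] y [-0.0821  0.0855] skew mm -0.19
panel 80.5 x [-0.0446  0.045 ] y [-0.0821  0.0854] skew mm 2.73
ledge 77.5 x [-0.0644  0.0643] y [-0.1034  0.1052] skew mm -2.82
ledge 79 x [-0.0644  0.0643] y [-0.1032  0.1052] skew mm 0.13
ledge 80.5 x [-0.0644  0.0642] y [-0.1032  0.1051] skew mm 3.07
cover x at -0.08 [np.float64(-0.0538), np.float64(0.0573)]
cover x at -0.06 [np.float64(-0.0546), np.float64(0.0581)]
cover x at 0.06 [np.float64(-0.0537), np.float64(0.0558)]
cover x at 0.08 [np.float64(-0.0541), np.float64(0.0533)]
cover y at -0.04 [np.float64(-0.0951), np.float64(0.0945)]
cover y at 0.04 [np.float64(-0.0961), np.float64(0.0978)]
```

The top camera puts the box at about (0.538, -0.166) with its axis at 79.0°. Blending that with the wrist view gives (0.537, -0.1665). The cover is centred on the TCP to under 1 mm. I'll carry it over with the rim above the buttons.

Request:
move_arm(targets=[[[5,0,-1],[0,0,0.05]],[[11,-0.2,-1],[0,0,0.1]],[[17,-0.4,-1],[0,0,0.15]],[[23,-0.6,-1],[0,0,0.218]],[[29,-0.7,-1],[0,0,0.218]]])

```text
time_s: 10.2
tcp_pos: [0.5331, -0.1196, 0.1912]
eef_rot: [179.9, -0.0, -101.0]
contact_force: [1.6, 0.2, -2.0]
gripper_width: 0.0175
gripper_force: 55.0
```

```bash
python3 - <<'E'
from h import *
s=r.get_state();print(s["tcp_pos"],s["eef_rot"],s["contact_force"]);print(tool([.5372,-.1665,.19]))
E
```

```text
[ 0.53305637 -0.11963694  0.19123762] [ 1.79872642e+02 -3.25346068e-02 -1.01013013e+02] [ 1.55239095  0.23050503 -2.00915566]
[ 4.52 -1.3   0.12]
```

Request:
move_arm(targets=[[[3,-1,0],[0,0,0]],[[4.5,-1.3,0.2],[0,0,0]],[[4.5,-1.3,0.2],[0,0,0]],[[4.5,-1.3,0.2],[0,0,0]],[[4.5,-1.3,0.2],[0,0,0]]])

```text
time_s: 10.82
tcp_pos: [0.5381, -0.1634, 0.1906]
eef_rot: [-180.0, 0.0, -100.9]
contact_force: [-0.8, 0.5, -1.8]
gripper_width: 0.0175
gripper_force: 55.0
```

```bash
python3 - <<'E'
from h import *
for _ in range(3):
    s=r.get_state();print(s["tcp_pos"],s["eef_rot"],s["contact_force"]);viewer.capture("wrist")
w=viewer.capture("wrist");t=viewer.capture("top")["image"];sd=viewer.capture("side")["image"]
cv2.imwrite("pics/m4.png",np.hstack([cv2.resize(t[170:290,320:480],(400,300),interpolation=2),cv2.resize(sd[150:390,230:550],(400,300),interpolation=2)]))
E
```

```text
[ 0.53814045 -0.16344281  0.19061998] [-1.79998536e+02  5.99088959e-03 -1.00892510e+02] [-0.75645782  0.47217543 -1.81051877]
[ 0.53817355 -0.16349179  0.19073186] [-1.79988137e+02  7.92971349e-03 -1.00891191e+02] [-0.26241057  0.61924373 -1.30557168]
[ 0.53819636 -0.16360303  0.19076195] [-1.79984057e+02  6.67151899e-03 -1.00898361e+02] [-1.18830077  0.08852767 -2.24050718]
```

View pics/m4.png

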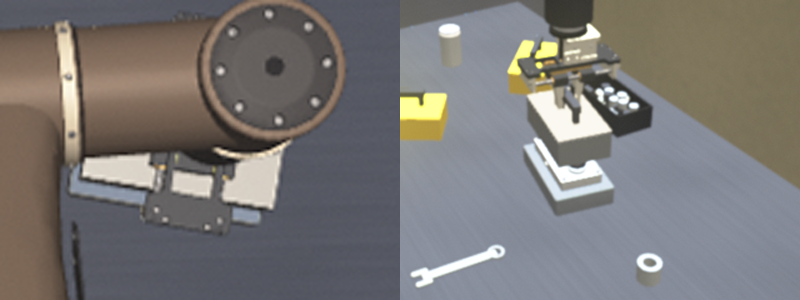

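The left half is mostly blocked by the arm. The right half shows the cover in line above the box with the bystanders clear. A 3 mm correction, then down to just above the panel.

Request:
move_arm(targets=[[[0.3,0.05,0],[0,0,0]],[[0.3,0.05,1.2],[0,0,0]],[[0.3,0.05,2.4],[0,0,0]],[[0.3,0.05,3.4],[0,0,0]],[[0.3,0.05,3.4],[0,0,0]]])

```text
time_s: 11.75
tcp_pos: [0.5362, -0.1673, 0.1552]
eef_rot: [179.9, -0.0, -101.0]
contact_force: [-0.0, -0.4, -2.0]
gripper_width: 0.0176
gripper_force: 55.0
```

```bash
python3 - <<'E'
from h import *
sd=viewer.capture("side")["image"];s=r.get_state();print(s["tcp_pos"],s["eef_rot"],s["contact_force"])
cv2.imwrite("pics/s5.png",cv2.resize(sd[210:330,315:475],(800,600),interpolation=2))
E
```

```text
[ 0.53674671 -0.16733625  0.15601646] [ 1.79932360e+02 -2.24946574e-02 -1.00967896e+02] [ 0.19600168  0.68553033 -0.39413647]
```

View pics/s5.png

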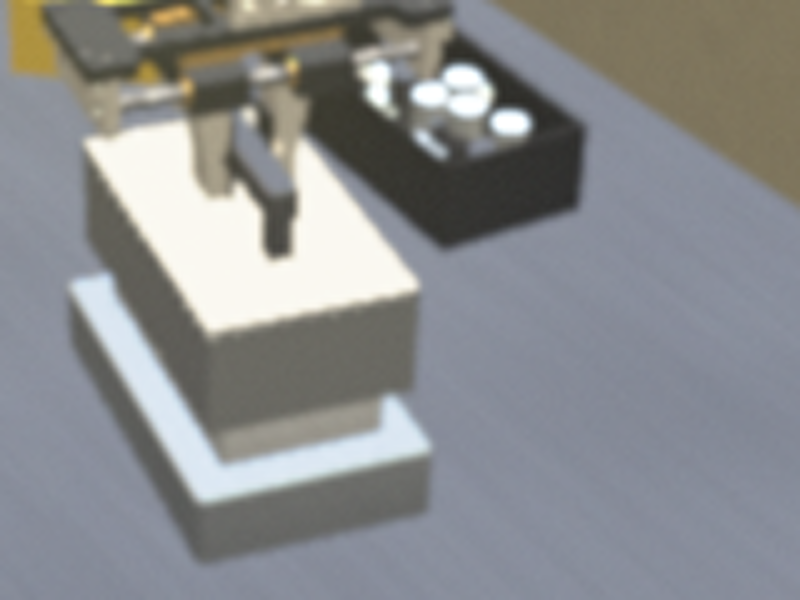

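The close side view shows the cover just above the panel, lined up with the block. I'll lower it gently past the panel top and watch the force.

Request:
move_arm(targets=[[[-0.05,0,0.3],[0,0,0]],[[-0.05,0,0.6],[0,0,0]],[[-0.05,0,0.8],[0,0,0]],[[-0.05,0,1.0],[0,0,0]],[[-0.05,0,1.0],[0,0,0]]])

```text
time_s: 12.42
tcp_pos: [0.537, -0.1668, 0.1465]
eef_rot: [180.0, -0.0, -101.0]
contact_force: [-0.4, -0.1, -1.8]
gripper_width: 0.0178
gripper_force: 55.0
```

The rim is already below the panel top without contact. On to the catches.

Request:
move_arm(targets=[[[0,0,0.4],[0,0,0]],[[0,0,0.7],[0,0,0]],[[0,0,0.9],[0,0,0]],[[0,0,1.1],[0,0,0]],[[0,0,1.1],[0,0,0]]])

```text
time_s: 13.05
tcp_pos: [0.5384, -0.1672, 0.1378]
eef_rot: [-179.8, -0.0, -100.9]
contact_force: [-1.8, 0.1, 12.1]
gripper_width: 0.0175
gripper_force: 55.0
```

Request:
move_arm(targets=[[[0,0,0.3],[0,0,0]],[[0,0,0.6],[0,0,0]],[[0,0,0.9],[0,0,0]],[[0,0,1.2],[0,0,0]],[[0,0,1.2],[0,0,0]]])

```text
time_s: 13.68
tcp_pos: [0.5371, -0.1667, 0.1231]
eef_rot: [180.0, -0.0, -101.0]
contact_force: [-0.2, 0.6, -2.8]
gripper_width: 0.0174
gripper_force: 55.0
```

Request:
move_arm(targets=[[[0,0,0.1],[0,0,0]],[[0,0,0.2],[0,0,0]],[[0,0,0.2],[0,0,0]],[[0,0,0.2],[0,0,0]]])

```text
time_s: 14.18
tcp_pos: [0.5375, -0.1668, 0.1227]
eef_rot: [-179.9, -0.0, -100.9]
contact_force: [-1.3, 2.0, 4.7]
gripper_width: 0.0176
gripper_force: 55.0
```

Request:
move_arm(targets=[[[0,0,0.1],[0,0,0]],[[0,0,0.15],[0,0,0]],[[0,0,0.15],[0,0,0]],[[0,0,0.15],[0,0,0]]])

```text
time_s: 14.68
tcp_pos: [0.5375, -0.1669, 0.1226]
eef_rot: [-179.9, -0.0, -100.9]
contact_force: [-6.2, 4.6, 18.9]
gripper_width: 0.0175
gripper_force: 55.0
```

```bash
python3 - <<'E'
from h import *
for _ in range(8):
    s=r.get_state();print(np.round(s["tcp_pos"],4),np.round(s["contact_force"],1),s["gripper_force"]);viewer.capture("side")
E
```

```text
[ 0.5375 -0.1669  0.1226] [-6.2  4.6 18.9] 55.00423014163971
[ 0.5375 -0.1669  0.1226] [-6.   3.9 17.7] 55.00427842140198
[ 0.5375 -0.1669  0.1226] [-6.4  4.3 18.3] 55.004128217697144
[ 0.5375 -0.1669  0.1226] [-6.8  4.3 17.8] 55.00413537025452
[ 0.5375 -0.1669  0.1226] [-6.5  2.8 18.1] 55.00414252281189
[ 0.5375 -0.1669  0.1226] [-6.3  4.  18.2] 55.00413715839386
[ 0.5375 -0.1669  0.1226] [-6.8  2.8 18.2] 55.00420868396759
[ 0.5375 -0.1669  0.1226] [-6.4  3.7 18.3] 55.00411570072174
```

Request:
move_arm(targets=[[[0,0,-0.03],[0,0,0]],[[0,0,-0.03],[0,0,0]],[[0,0,-0.03],[0,0,0]]])

```text
time_s: 15.45
tcp_pos: [0.5375, -0.1669, 0.1226]
eef_rot: [-179.9, -0.0, -100.9]
contact_force: [-6.1, 3.5, 16.0]
gripper_width: 0.0174
gripper_force: 55.0
```

```bash
python3 - <<'E'
from h import *
for _ in range(3):
    s=r.get_state();print(np.round(s["tcp_pos"],4),np.round(s["contact_force"],1));im=viewer.capture("side")["image"]
cv2.imwrite("pics/s6.png",cv2.resize(im[210:330,315:475],(800,600),interpolation=2))
E
```

```text
[ 0.5375 -0.1669  0.1226] [-6.1  3.5 16. ]
[ 0.5375 -0.1669  0.1226] [-5.6  3.3 16.8]
[ 0.5375 -0.1669  0.1226] [-4.5  3.7 15.5]
```

View pics/s6.png

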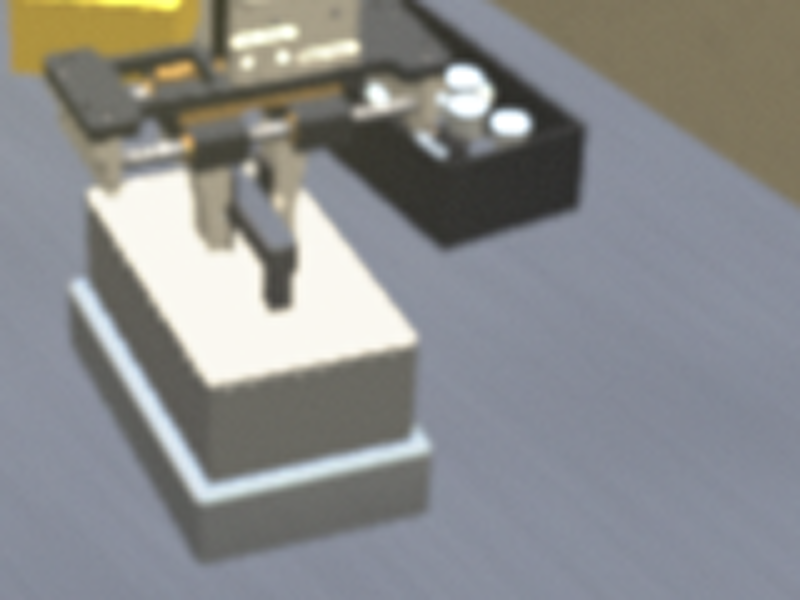

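The cover sits flat on the ledge with an even border all round, pressed with about 16 N. Handing in.

```bash
python3 -c "
from h import *
print(r.close_job())"
```

```text
the job is handed in; nothing more can be done
None
```

I pressed the mushroom button and then the small round one, then snapped the grey cover home on the ledge, and handed the job in with the gripper still pressing at about 16 N; no verdict came back.

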